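# Hang the pulley wheel on the latched J-hook

### The arm

A 7-joint arm with a two-finger parallel gripper is mounted at the origin on the work surface. World frame = base frame: x ahead of the robot, y to its left, z up, the work surface at z = 0. Lengths are in m, angles in rad, forces in N, time in s.
With the tool pointing down it reaches from about 0.4 to 0.925 m from the base axis. Payload 4.1 kg.
Tool frame: the origin (TCP) lies midway between the tips of the shut fingers; the grasp point (between the pads) lies 19 mm behind it (r.grasp_offset is the distance from the TCP to the grasp point, in m); y points along the fingers, z is the direction in which the jaws open and shut, and the axes are right-handed (so a half turn about y gives the same grasp; the last joint's range is limited). The gripper opens to 85 mm and grips with 20 to 120 N. Pads are 22 mm wide; open, the fingers measure 114 mm over their backs; the gripper's body (76 mm by 85 mm) begins 54 mm behind the grasp point. The pads swing forward as they close: fully open they stand 13 mm farther back than shut.
Start: joints at [1.085, 0.398, 0.045, 1.537, -0.019, 1.207, -0.051], TCP at [0.245, -0.602, 0.231] pointing down, gripper open.
Joint ranges: [-2.82, 2.82], [-0.49, 2.23], [-1.37, 1.46], [0, 2.46], [-1.36, 4.5], [0.23, 2], [-2.94, 2.94]. Speed limits (rad/s): [2.57, 2.57, 3.14, 3.14, 3.14, 3.14, 3.14].

### API

Orientations are given as a unit quaternion [x, y, z, w].
In Python, from rig import r, camera, spotter gives the robot as it stands.
- The arm moves only by the shell command python3 -m crank 'ROWS' [FORCE]. ROWS is JSON, a list of rows, each a list of 7 numbers: the shift along the tool's x, y, z as a fraction of full scale, then the turn, a rotation vector about the tool's x, y, z as a fraction of full scale, then the closure, from -1 (fully open) to 1 (shut). A call has 1 to 5 rows; each row shifts and turns the commanded pose from where the row before left it, along the tool's axes as they then stand; what a row does not reach is not made up. Full scale, the value 1, is 25 mm for a shift and 90 degrees for a turn. A row lasts 1/8 s, in which the tool goes at most 62.5 mm and 10.7 degrees, less where a joint would pass 70% of its speed; a pose out of reach is approached as far as the arm can. A call with a number of a shift or a turn outside -1 to 1 is refused whole. A call with a gripper value outside its range is refused whole. The fingers move at their own pace and stop on an object; FORCE is the grip in N (left out, the last holds). Time passes only in rows, so rows that do not move let the fingers close. It gives the time, the measured TCP pose, the force and the opening at its end, in the units of the state.
- r.get_state(): the state, without advancing time (a new reading comes with each control period).
- camera(name): name is "scene" or "top"; returns a dict with "image" (400x640x3 uint8, red, green, blue), "z_map" (400x640 float32, m along the optical axis (not along the pixel's ray), 0 where there is no reading), "camera_matrix" (3x3 intrinsics, pixels), "extrinsics" (4x4, takes a point from camera to world coordinates). Camera axes: x right, y down, z forward; pixel columns grow to the right and rows downward; lengths in m; the calibration is good to about 2 mm. A picture is of the moment at which its call begins.
- r.job_done(): hands the job in, once; it reports no verdict.
Trained networks look in a picture, given as the dict that the camera call returned (one of the last four; its "shot" number tells which), for a name from the list of things; names that differ only in an ending like _2 or _b are one class to them, and where a whole thing is asked for, a point or a joint stands for the part that bears it (a point fixed in the world has none). Each returns a list of dicts, best first, with "p" (0 to 1); they miss things now and then, are a little off and sometimes report something else, mostly with a low value. They report only what shows in the picture. A call takes as long as a camera call. They do not tell look-alikes from the thing itself.
- spotter.trace(picture, label): "pixels" (400x640 bool, what is visible of it) and "position" ([column, row] in pixels, amid what is visible of it).
- spotter.place_of(picture, label): "position" ([column, row] in pixels: a listed point, or the origin of a listed thing).
The state is a dict: "time_s": time; "joint_positions": joint angles; "joint_velocities": joint speeds; "effort": joint torques, N m; "ee_pos": TCP position; "tool_rot": TCP orientation; "ft_force": force on the tool from outside, world axes, zero at the start; "moment": the same for the moment, N m; "opening": opening from 0.0 (shut) to 1.0 (fully open).
Only numpy, scipy, OpenCV 4.12 (cv2) and the standard library are available. Lean on these libraries where they do the work, as an engineer would, in place of code of your own. Each camera call takes 0.05 s, during which the arm holds its last target.

### The job

Lift the spoked pulley wheel out of its chock by the rim, take it over to the hook stand and hang it by the rim on the J-hook: push the rim down past the spring latch until it rests in the bottom of the hook with the latch shut above it, then let go and leave the wheel hanging still. The hook gets re-clamped by hand, so find it by feel; press gently, just hard enough to get past the latch, and do not disturb the other things on the desk.

Things in the scene. Friction and masses are not known exactly. Their poses are not given: they have to be found in the camera images.
- wheel_center (a point): Centre of the wheel: bare cast-aluminium V-belt pulley, 220 mm across, 0.45 to 0.75 kg, upright in the chock. x = its axle (level), y level in the wheel's plane, z up. Hub 34 mm across, 30 mm long. Three 16 mm wide arms: straight down and 60 degrees to either side of straight up, so the space under the top of the rim is open.
- rim_top (a point): Top point of the pulley's rim, 110 mm above its centre, same axes. The rim is 16 mm wide along the axle with flat side faces to grip, 12 mm deep radially (outer radius 110, inner radius 98 mm).
- chock: Timber chock screwed to the desk, 150 mm long (its y), 57 mm wide (its x), 40 mm high; origin under its centre on the desk. The wheel stands on two dowels in its 21 mm slot, its plane along the chock's y, and lifts straight out.
- stand: Steel hook stand bolted to the desk; origin on the desk under the J-hook. Its x axis points from the hook back to the round post, 125 mm behind; the hook's free tip faces -x. Base plate 130 x 100 mm under the post. Nothing of it stands higher than 80 mm above hook_mark.
- hook_mark (a point): Nominal bottom of the J-hook's throat, 235 mm up, stand's axes. The hook arm is hand-clamped: the true hook sits up to 18 mm nearer or farther (x) and up to 10 mm higher or lower than this (y exact). 8 mm rod, round-bottomed throat 24 mm wide in x (-12 to +12). A seated rim centres itself, inner edge 3 mm above the bottom. Forcing the wheel on it with over 30 N bends or slips the arm.
- hook_tip (a point): Nominal top end of the hook's upright free tip, 44 mm above and 16 mm in front (-x) of hook_mark, off by the same amounts as hook_mark. Round 8 mm rod, straight up from the throat: faces at x = -20 and -12 mm. Behind the throat the shank (x = +12 to +20 mm) rises to 55 mm and runs back to the post.
- latch (a joint): Spring latch: 9 mm wide steel tongue hinged on the shank (x +12, z 52 mm from the throat's bottom), sloping down to the inside of the tip (x -12, z 29 mm). 0 = closed; to 0.93 rad as it is pushed down; shuts by itself. The wheel's weight does not open it: pushing the rim through takes 10 to 16 N close along the tip, far more near the shank; it snaps shut over the rim some 5 mm above its seat.
- mug: Blue mug, 80 mm across, 92 mm high; a bystander to be left alone; origin at its underside.
- screwdriver: Screwdriver, 190 mm long, lying; a bystander to be left alone; origin at its underside.
- socket_a: Wrench socket standing, 27 mm across, 38 mm high; a bystander to be left alone; origin at its underside.
- socket_b: Wrench socket standing, 22 mm across, 30 mm high; a bystander to be left alone; origin at its underside.
- ratchet: Ratchet handle lying, about 210 mm long; a bystander to be left alone; origin at its underside.
- knife: Folded pocket knife, 110 mm long; a bystander to be left alone; origin at its underside.
- grease_jar: Grease jar, 60 mm across, 55 mm high; a bystander to be left alone; origin at its underside.
- mouse: Computer mouse, 105 x 62 mm; a bystander to be left alone; origin at its underside.
Mind the look-alikes: they are no part of the job. Leave any turquoise look-alike of the part that bears wheel_center alone.

How it is judged:
On the way, in this order (a step that is already met when the one before it is completed fails the run):
1. the wheel is lifted clear of the chock (contact force between wheel and chock below 0.1 N and height (world z) of wheel_center above 0.16 m), for 0.2 s.
2. the rim pushes the hook's latch open (value of joint latch above 0.35 rad and contact force between wheel and stand above 1 N), for 0.05 s.
At the end, for the whole second after the job is handed in: The wheel hangs in the hook's bottom: its centre 80 to 110 mm below hook_mark, within 25 mm along the stand's x and y, axles within 0.35 rad; latch shut (under 0.1 rad); the stand carries the wheel, which is released and still (under 0.05 m/s, 0.6 rad/s) (x of wheel_center in the frame of hook_mark between -0.025 and 0.025 m and y of wheel_center in the frame of hook_mark between -0.025 and 0.025 m and z of wheel_center in the frame of hook_mark between -0.11 and -0.08 m and value of joint latch below 0.1 rad and contact force between wheel and stand above 2.5 N and angle between the x axis of wheel_center and the x axis of hook_mark, either way round below 0.35 rad and linear speed of wheel below 0.05 m/s and angular speed of wheel below 0.6 rad/s and contact force between wheel and the fingers below 0.05 N); the robot touches nothing.
It fails at once if the wheel is forced on the hook stand with more than 35 N (contact force between wheel and stand above 35 N).
It fails at once if a bystander is moved more than 25 mm (distance of any of mug, screwdriver, socket_a, socket_b, ratchet, knife, grease_jar, mouse from where it was at the start of the episode above 0.025 m).
It also fails if it takes over 70 s, if anything falls off the work surface, if the arm or the gripper's body presses on something with over 40 N, if the wrist force passes 120 N, or if a joint passes its speed limit or range.

## Working session

There is one attempt and no reset: what is moved stays moved. The work goes in short steps, Python scripts to look and compute and a shell command to move; the robot and the scene stay as the last step left them, time stands still between calls to the robot, and variables do not carry over. Pictures are saved under pics/ and viewed, and the job is handed in when it is done.

```bash
ls; mkdir -p pics; cat > h.py <<'E'
import numpy as np, cv2
from rig import r, camera, spotter
def save(img,name,scale=1):
    i=cv2.cvtColor(img,cv2.COLOR_RGB2BGR)
    if scale!=1: i=cv2.resize(i,None,fx=scale,fy=scale,interpolation=cv2.INTER_CUBIC)
    cv2.imwrite('pics/'+name,i)
def cloud(c):
    K=c['camera_matrix'];T=c['extrinsics'];z=c['z_map']
    v,u=np.mgrid[:z.shape[0],:z.shape[1]]
    P=np.stack([(u-K[0,2])/K[0,0]*z,(v-K[1,2])/K[1,1]*z,z],-1)
    W=P@T[:3,:3].T+T[:3,3]
    W[z==0]=np.nan
    return W
E
python3 - <<'E'
from h import *
for n in ['scene','top']:
    c=camera(n); save(c['image'],n+'0.png'); np.savez('/tmp/'+n+'0.npz',**{k:c[k] for k in ['image','z_map','camera_matrix','extrinsics']})
    W=cloud(c)
    print(n,c['camera_matrix'].round(1).tolist(),c['extrinsics'].round(3).tolist())
    for l in ['wheel_center','rim_top','chock','stand','hook_mark','hook_tip','latch','mug','grease_jar']:
        for d in spotter.place_of(c,l)[:3]:
            u,v=map(int,np.round(d['position'])); u=min(max(u,0),639);v=min(max(v,0),399)
            print(l,d['p'],d['position'],W[v,u].round(3))
s=r.get_state();print({k:np.round(v,3).tolist() for k,v in s.items()})
E
```

```text
pics
scene [[424.5, 0.0, 316.6], [0.0, 424.5, 202.3], [0.0, 0.0, 1.0]] [[-0.011, 0.671, -0.742, 1.392], [1.0, -0.001, -0.016, 0.037], [-0.012, -0.742, -0.67, 0.961], [0.0, 0.0, 0.0, 1.0]]
wheel_center 0.85 [403.0, 281.5] [0.812 0.212 0.199]
wheel_center 0.72 [391.9, 222.0] [0.561 0.225 0.136]
rim_top 0.8 [394.3, 189.9] [0.266 0.282 0.   ]
rim_top 0.59 [404.5, 255.9] [0.753 0.22  0.218]
chock 0.76 [386.2, 251.6] [0.575 0.217 0.028]
chock 0.55 [232.4, 211.6] [ 0.4   -0.259  0.023]
chock 0.32 [163.3, 243.1] [ 0.539 -0.443  0.027]
hook_mark 0.87 [223.9, 185.1] [ 0.527 -0.228  0.242]
hook_mark 0.62 [318.6, 214.4] [0.409 0.022 0.022]
hook_mark 0.46 [468.5, 245.3] [0.56  0.454 0.043]
hook_tip 0.97 [220.2, 166.2] [ 0.116 -0.354 -0.006]
hook_tip 0.22 [317.2, 212.2] [0.402 0.016 0.025]Traceback (most recent call last):
  File "<stdin>", line 7, in <module>
ValueError: it knows: chock, grease_jar, hook_mark, hook_tip, knife, mouse, mug, ratchet, rim_top, screwdriver, socket, stand, wheel_center
```

```bash
python3 - <<'E'
from h import *
for n in ['top']:
    c=camera(n); save(c['image'],n+'0.png'); np.savez('/tmp/'+n+'0.npz',**{k:c[k] for k in ['image','z_map','camera_matrix','extrinsics']})
    W=cloud(c)
    print(n,c['camera_matrix'].round(1).tolist(),c['extrinsics'].round(3).tolist())
    for l in ['wheel_center','rim_top','chock','stand','hook_mark','hook_tip']:
        for d in spotter.place_of(c,l)[:3]:
            u,v=map(int,np.round(d['position'])); u=min(max(u,0),639);v=min(max(v,0),399)
            print(l,d['p'],d['position'],W[v,u].round(3))
s=r.get_state();print({k:np.round(v,3).tolist() for k,v in s.items()})
E
```

```text
top [[410.3, 0.0, 317.8], [0.0, 410.3, 194.5], [0.0, 0.0, 1.0]] [[0.03, -0.994, 0.103, 0.454], [-1.0, -0.029, 0.007, 0.007], [-0.004, -0.103, -0.995, 1.236], [0.0, 0.0, 0.0, 1.0]]
wheel_center 0.83 [246.1, 127.6] [0.748 0.218 0.128]
wheel_center 0.58 [245.4, 201.0] [0.544 0.209 0.137]
wheel_center 0.41 [249.6, 202.6] [0.548 0.215 0.024]
rim_top 0.76 [233.3, 198.3] [0.543 0.223 0.227]
rim_top 0.62 [419.9, 211.4] [ 0.523 -0.231  0.26 ]
rim_top 0.59 [236.2, 115.2] [0.756 0.227 0.22 ]
chock 0.64 [252.0, 201.5] [0.551 0.209 0.024]
hook_mark 0.91 [418.6, 211.1] [ 0.523 -0.232  0.248]
hook_tip 0.58 [424.7, 218.2] [ 0.52 -0.31 -0.  ]
{'time_s': 0.7, 'joint_positions': [1.085, 0.398, 0.045, 1.537, -0.019, 1.207, -0.051], 'joint_velocities': [0.001, -0.001, -0.002, -0.001, 0.0, -0.0, -0.001], 'effort': [-0.0, -47.487, 1.363, -25.447, 0.012, 0.001, 0.0], 'ee_pos': [0.245, -0.602, 0.231], 'tool_rot': [0.136, -0.694, 0.694, -0.136], 'ft_force': [0.659, -0.187, 0.536], 'moment': [0.021, -0.006, -0.086], 'opening': 0.998}
```

View pics/scene0.png

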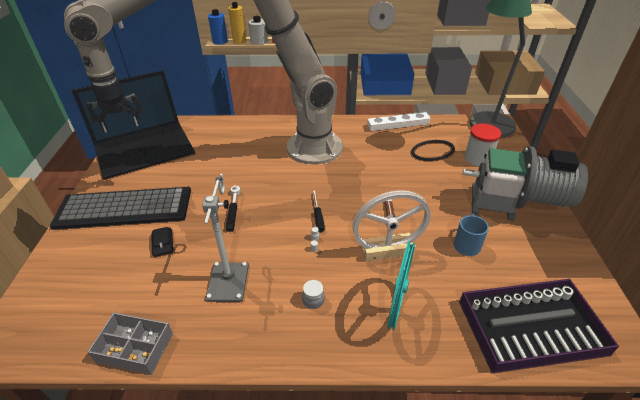

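View pics/top0.png

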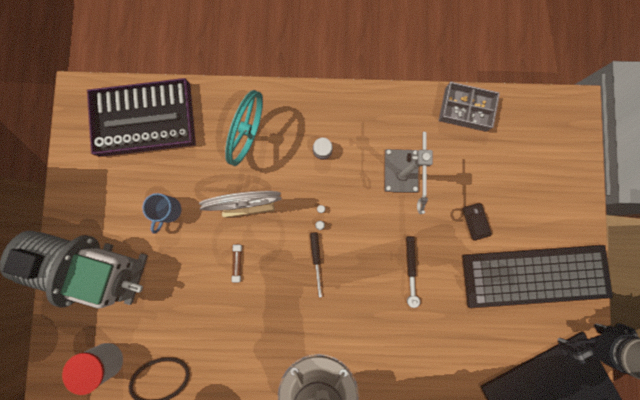

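The silver wheel at scene (392,222) / top (240,202) stands in the timber chock. It is bare aluminium, so it fits the description. The turquoise one at scene (402,285) / top (245,127) is the look-alike. I'll confirm with an enlarged crop and measure.

```bash
python3 - <<'E'
from h import *
a=dict(np.load('/tmp/top0.npz'))
b=camera('scene'); np.savez('/tmp/scene0.npz',**{k:b[k] for k in ['image','z_map','camera_matrix','extrinsics']})
i1=cv2.resize(b['image'][150:310,330:450],None,fx=3,fy=3,interpolation=cv2.INTER_CUBIC)
i2=cv2.resize(b['image'][160:320,180:280],None,fx=3,fy=3,interpolation=cv2.INTER_CUBIC)
save(np.hstack([i1,i2]),'crop1.png')
i1=cv2.resize(a['image'][180:230,190:290],None,fx=4,fy=4,interpolation=cv2.INTER_CUBIC)
i2=cv2.resize(a['image'][125:225,375:475],None,fx=4,fy=4,interpolation=cv2.INTER_CUBIC)
i1=np.vstack([i1,np.zeros((200,400,3),np.uint8)])
save(np.hstack([i1,i2]),'crop2.png')
for n,c in [('top',a),('scene',b)]:
    W=cloud(c)
    m=(W[...,2]>.05)&(W[...,2]<.26)&(abs(W[...,0]-.55)<.09)&(abs(W[...,1]-.215)<.14)
    P=W[m]; print(n,m.sum())
    for _ in range(3):
        ce=P.mean(0);U,S,V=np.linalg.svd(P-ce); n_=V[2]; d=(P-ce)@n_
        P=P[abs(d)<.012]
    print('ctr',ce.round(4),'normal',n_.round(3),'std',d.std(), 'min/max',P.min(0).round(3),P.max(0).round(3))
    # circle fit for rim in plane
    e1=np.cross([0,0,1],n_);e1/=np.linalg.norm(e1);e2=np.cross(n_,e1)
    q=np.c_[(P-ce)@e1,(P-ce)@e2]
    from scipy.optimize import least_squares
    cc=np.zeros(2)
    for it in range(4):
        rad=np.hypot(*(q-cc).T);k=(rad>.09)&(rad<.12)
        s=least_squares(lambda p:np.hypot(*(q[k]-p).T)-.104,cc,loss='soft_l1',f_scale=.003);cc=s.x
    print('circle',(ce+cc[0]*e1+cc[1]*e2).round(4),k.sum(),abs(s.fun).mean())
    # hook
    m=(W[...,2]>.2)&(abs(W[...,0]-.55)<.2)&(abs(W[...,1]+.25)<.1)
    for v,u in np.argwhere(m): 
        if W[v,u,0]<.56: print(u,v,W[v,u].round(3).tolist())
E
```

```text
top 879
ctr [0.5442 0.221  0.1737] normal [-0.983 -0.182  0.026] std 0.0050643584104998265 min/max [0.518 0.116 0.05 ] [0.571 0.33  0.235]
circle [0.5426 0.2226 0.1256] 712 0.003240942439935664
422 195 [0.558, -0.229, 0.286]
423 195 [0.558, -0.231, 0.288]
424 195 [0.558, -0.234, 0.286]
425 195 [0.558, -0.236, 0.286]
422 196 [0.556, -0.23, 0.283]
423 196 [0.556, -0.232, 0.285]
424 196 [0.556, -0.234, 0.286]
425 196 [0.556, -0.236, 0.286]
421 197 [0.554, -0.228, 0.284]
422 197 [0.554, -0.231, 0.281]
423 197 [0.554, -0.232, 0.284]
424 197 [0.554, -0.234, 0.284]
419 198 [0.554, -0.23, 0.253]
420 198 [0.553, -0.23, 0.264]
421 198 [0.551, -0.227, 0.288]
422 198 [0.551, -0.229, 0.288]
423 198 [0.551, -0.231, 0.289]
424 198 [0.551, -0.234, 0.287]
425 198 [0.551, -0.236, 0.287]
426 198 [0.551, -0.238, 0.287]
427 198 [0.551, -0.241, 0.287]
418 199 [0.552, -0.229, 0.248]
419 199 [0.552, -0.23, 0.256]
420 199 [0.551, -0.231, 0.261]
421 199 [0.549, -0.228, 0.283]
422 199 [0.548, -0.228, 0.289]
423 199 [0.549, -0.231, 0.289]
424 199 [0.549, -0.233, 0.29]
425 199 [0.549, -0.236, 0.289]
426 199 [0.5
[... 6305 characters left out ...]
 [0.534, -0.233, 0.234]
223 189 [0.532, -0.231, 0.232]
224 189 [0.531, -0.229, 0.232]
219 190 [0.554, -0.235, 0.248]
220 190 [0.558, -0.231, 0.251]
221 190 [0.558, -0.229, 0.251]
222 190 [0.536, -0.233, 0.232]
223 190 [0.538, -0.23, 0.234]
224 190 [0.533, -0.229, 0.23]
219 191 [0.555, -0.235, 0.245]
220 191 [0.556, -0.233, 0.246]
221 191 [0.556, -0.23, 0.246]
223 191 [0.542, -0.229, 0.234]
220 192 [0.559, -0.232, 0.245]
221 192 [0.554, -0.231, 0.241]
222 192 [0.555, -0.228, 0.242]
223 192 [0.545, -0.229, 0.233]
220 193 [0.557, -0.233, 0.24]
221 193 [0.556, -0.231, 0.239]
222 193 [0.554, -0.229, 0.237]
223 193 [0.547, -0.229, 0.231]
221 194 [0.553, -0.232, 0.233]
222 194 [0.552, -0.23, 0.232]
```

```bash
ls pics
```

```text
crop1.png
crop2.png
scene0.png
top0.png
```

View pics/crop1.png

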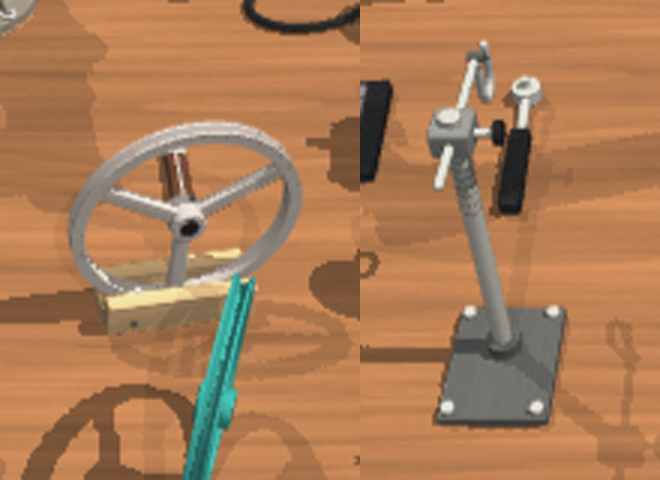

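View pics/crop2.png

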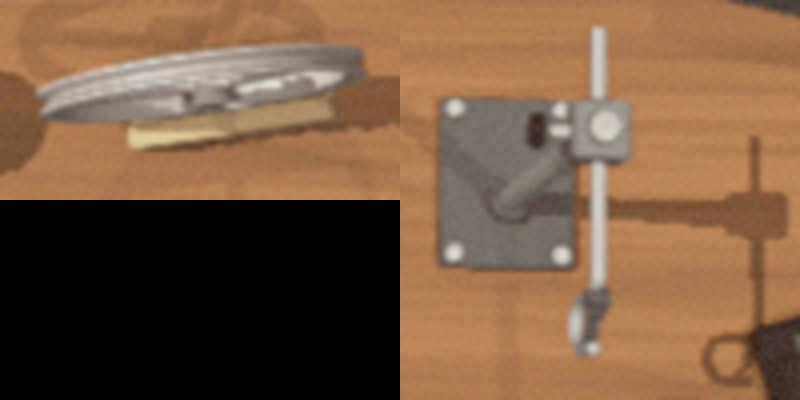

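```bash
python3 - <<'E'
from h import *
a=dict(np.load('/tmp/top0.npz'));b=dict(np.load('/tmp/scene0.npz'))
for c in (a,b):
    W=cloud(c)
    m=(W[...,2]>.25)&(W[...,2]<.30)&(W[...,0]>.565)&(W[...,0]<.63)&(abs(W[...,1]+.235)<.02)
    P=W[m];p=np.polyfit(P[:,0],P[:,1],1);print('rod',len(P),p,np.polyval(p,.537),P[:,2].mean(),P[:,2].max())
    m=(W[...,2]>.25)&(W[...,0]>.63)&(W[...,0]<.76)&(abs(W[...,1]+.235)<.06)
    P=W[m];print('clamp',P.min(0).round(3),P.max(0).round(3))
    m=(W[...,2]<.02)&(W[...,2]>.004)&(abs(W[...,0]-.66)<.1)&(abs(W[...,1]+.22)<.1)
    P=W[m];print('base',P.min(0).round(3),P.max(0).round(3),P.mean(0), cv2.minAreaRect(P[:,:2].astype(np.float32)*1000))
    m=(W[...,2]<.035)&(W[...,2]>.024)&(abs(W[...,0]-.56)<.06)&(abs(W[...,1]-.22)<.1)
    P=W[m];print('chock?',len(P),cv2.minAreaRect(P[:,:2].astype(np.float32)*1000))
from scipy.spatial.transform import Rotation as R
s=r.get_state();M=R.from_quat(s['tool_rot']).as_matrix();print(M.round(3),s['ee_pos'],r.grasp_offset)
E
```

```text
rod 100 [ 0.01776772 -0.24381747] -0.2342762029622353 0.28844076397149626 0.2985810154025996
clamp [ 0.63  -0.251  0.273] [ 0.708 -0.193  0.307]
base [ 0.56  -0.32   0.004] [ 0.76  -0.121  0.02 ] [ 0.65683943 -0.22449284  0.01137701] ((660.049560546875, -220.1186981201172), (199.68467712402344, 199.28170776367188), 0.13837619125843048)
chock? 109 ((536.2536010742188, 213.69822692871094), (35.781089782714844, 132.71920776367188), 10.562312126159668)
rod 49 [ 1.09623104e-04 -2.31321760e-01] -0.23126289191628996 0.28642314429448307 0.2897227833159087
clamp [ 0.631 -0.248  0.25 ] [ 0.713 -0.192  0.304]
base [ 0.57  -0.31   0.004] [ 0.753 -0.182  0.02 ] [ 0.67272625 -0.23037945  0.01131733] ((661.05615234375, -245.84878540039062), (182.9132537841797, 127.96395111083984), 0.20646092295646667)
chock? 238 ((549.6439819335938, 226.38632202148438), (56.15616989135742, 152.2376251220703), 11.381511688232422)
[[-0.926  0.     0.377]
 [-0.377 -0.    -0.926]
 [-0.    -1.     0.   ]] [ 0.24524454 -0.60199342  0.23136773] 0.0187
```

```bash
cat >> h.py <<'E'
from scipy.spatial.transform import Rotation as R
def rot(yaw,tilt):
    y=np.deg2rad(yaw);z=np.array([np.cos(y),np.sin(y),0]);yy=np.array([0,0,-1.])
    M=np.c_[np.cross(yy,z),yy,z]
    return R.from_matrix(M)*R.from_rotvec([0,0,-np.deg2rad(tilt)])
def go(p,Rt,turnfirst=True):
    s=r.get_state();Rc=R.from_quat(s['tool_rot'])
    print('turn frac',((Rc.inv()*Rt).as_rotvec()/(np.pi/2)).round(4),'deg',np.rad2deg((Rc.inv()*Rt).magnitude()).round(1))
    d=np.array(p)-s['ee_pos']
    print('shift/25mm in current axes',(Rc.inv().apply(d)/.025).round(3),' in target axes',(Rt.inv().apply(d)/.025).round(3))
def st():
    s=r.get_state();print({k:np.round(s[k],4).tolist() for k in ['time_s','ee_pos','ft_force','moment','opening','joint_positions']})
C=np.array([.547,.2238,.1245])
def grasp(C,yaw,ang,tilt,up=0):
    y=np.deg2rad(yaw);e=np.array([-np.sin(y),np.cos(y),0]);a=np.deg2rad(ang)
    Rt=rot(yaw,tilt)
    g=C+.104*(np.sin(a)*e+np.cos(a)*np.array([0,0,1]))
    return g+Rt.as_matrix()[:,1]*(r.grasp_offset-up),Rt
E
python3 -m crank '[[0,-1,0,0,-0.109,0,-1],[0,-1,0,0,-0.109,0,-1],[0,-1,0,0,-0.109,0,-1],[0,-1,0,0,-0.109,0,-1],[0,-1,0,0,-0.109,0,-1]]' 100
python3 -m crank '[[0,-1,0,0,-0.109,0,-1],[0,-1,0,0,-0.109,0,-1],[0,-1,0,0,-0.109,0,-1],[0,0,0,0,0,0,-1]]'
python3 - <<'E'
from h import *
st()
p,Rt=grasp(C,10.5,24,18,up=.09);print(p)
go(p,Rt)
E
```

```text
time_s: 1.38
ee_pos: [0.2451, -0.602, 0.3573]
tool_rot: [0.413, -0.574, 0.574, -0.413]
ft_force: [-0.8, 0.1, 1.0]
opening: 0.999
time_s: 1.88
ee_pos: [0.2455, -0.6027, 0.4335]
tool_rot: [0.544, -0.451, 0.454, -0.543]
ft_force: [-0.2, -0.1, 0.2]
opening: 0.997
{'time_s': 1.875, 'ee_pos': [0.2455, -0.6027, 0.4335], 'ft_force': [-0.2096, -0.0671, 0.2438], 'moment': [0.0519, -0.0279, -0.0068], 'opening': 0.9966, 'joint_positions': [1.2363, 0.3374, -0.1728, 1.1892, 0.057, 1.615, 1.2595]}
[0.53527615 0.28705625 0.28731906]
turn frac [-9.000e-04  1.000e-04 -1.972e-01] deg 17.7
shift/25mm in current axes [-32.9     5.729  17.887]  in target axes [-33.08   -4.599  17.881]
```

```bash
for i in 1; do :; done
python3 -m crank '[[-0.8,0,0.8,0,0,0,-1],[-1,0,0.8,0,0,0,-1],[-1,0,0.8,0,0,0,-1],[-1,0,0.8,0,0,0,-1],[-1,0,0.8,0,0,0,-1]]' | head -2
python3 -m crank '[[-1,0,0.6,0,0,0,-1],[-1,0,0.6,0,0,0,-1],[-1,0,0.6,0,0,0,-1],[-1,0,0.6,0,0,0,-1],[-1,0,0.6,0,0,0,-1]]' | head -2
python3 -m crank '[[-1,0,0.6,0,0,0,-1],[-1,0,0.6,0,0,0,-1],[-1,0,0.6,0,0,0,-1],[-1,0,0.6,0,0,0,-1],[-1,0,0.6,0,0,0,-1]]' | head -2
python3 -m crank '[[-1,0,0.6,0,0,0,-1],[-1,0,0.6,0,0,0,-1],[-1,0,0.6,0,0,0,-1],[-1,0,0.6,0,0,0,-1],[-1,0,0.6,0,0,0,-1]]' | head -2
python3 -m crank '[[-1,0,0.3,0,0,0,-1],[-1,0,0.3,0,0,0,-1],[-1,0,0.3,0,0,0,-1],[-1,0,0.3,0,0,0,-1],[-1,0,0.3,0,0,0,-1]]' | head -2
python3 - <<'E'
from h import *
st()
p,Rt=grasp(C,10.5,24,18,up=.09);print(p)
go(p,Rt)
E
```

```text
time_s: 2.5
ee_pos: [0.3214, -0.4642, 0.4297]
time_s: 3.12
ee_pos: [0.3717, -0.3277, 0.4298]
time_s: 3.75
ee_pos: [0.4222, -0.1911, 0.4299]
time_s: 4.38
ee_pos: [0.4728, -0.0547, 0.4298]
time_s: 5.0
ee_pos: [0.4864, 0.0749, 0.4298]
{'time_s': 5.0, 'ee_pos': [0.4864, 0.0749, 0.4298], 'ft_force': [-0.409, -0.3639, 0.6407], 'moment': [0.0361, 0.0017, -0.0034], 'opening': 1.002, 'joint_positions': [0.513, 0.0564, -0.788, 1.5512, 0.0399, 1.5526, -0.0928]}
[0.53527615 0.28705625 0.28731906]
turn frac [ 0.0013 -0.0004 -0.1999] deg 18.0
shift/25mm in current axes [-7.993  5.692  3.472]  in target axes [-9.359  2.952  3.469]
```

```bash
python3 -m crank '[[-1,0,0.43,0,0,0,-1],[-1,0,0.43,0,0,0,-1],[-1,0,0.43,0,0,0,-1],[-1,0,0.43,0,0,0,-1],[-1,0,0.43,0,0,0,-1]]' | head -2
python3 -m crank '[[-1,0,0.43,0,0,0,-1],[-1,0.3,0.43,0,0,0,-1],[-1,0.5,0.43,0,0,0,-1],[0,0.5,0,0,0,-0.1,-1],[0,0.5,0,0,0,-0.1,-1]]' | head -2
python3 - <<'E'
from h import *
st()
p,Rt=grasp(C,10.5,24,18,up=.09);print(p)
go(p,Rt)
E
```

```text
time_s: 5.62
ee_pos: [0.5164, 0.2076, 0.4297]
time_s: 6.25
ee_pos: [0.535, 0.2844, 0.385]
{'time_s': 6.25, 'ee_pos': [0.535, 0.2844, 0.385], 'ft_force': [-0.2808, 0.1365, -0.1531], 'moment': [0.2902, 0.0412, 0.0124], 'opening': 0.9976, 'joint_positions': [-0.1394, 0.4247, -0.8457, 1.3188, 0.5461, 1.7544, -0.7513]}
[0.53527615 0.28705625 0.28731906]
turn frac [-0.0001 -0.0006  0.0037] deg 0.3
shift/25mm in current axes [-1.325  3.676  0.03 ]  in target axes [-1.304  3.684  0.032]
```

```bash
python3 -m crank '[[-0.65,0.9,0,0,0,0,-1],[-0.65,0.9,0,0,0,0,-1],[0,0.9,0,0,0,0,-1],[0,0.98,0,0,0,0,-1],[0,0,0,0,0,0,-1]]'
python3 - <<'E'
from h import *
st()
p,Rt=grasp(C,10.5,24,18,up=.0);print(p)
go(p,Rt)
a=camera('scene');b=camera('top')
save(np.hstack([cv2.resize(a['image'][100:300,300:500],None,fx=2,fy=2),cv2.resize(b['image'][120:320,140:340],None,fx=2,fy=2)]),'pre.png')
for c in (a,b):
    W=cloud(c); m=(W[...,2]>.14)&(W[...,2]<.24)&(abs(W[...,0]-.55)<.09)&(abs(W[...,1]-.215)<.14)
    P=W[m]; P=P[np.hypot(P[:,1]-.2238,P[:,2]-.1245)<.115]; A=np.c_[P[:,1],np.ones(len(P))]
    for y in np.arange(.12,.34,.02):
        q=P[abs(P[:,1]-y)<.01]
        if len(q): print(y.round(2),q[:,0].min().round(4),np.median(q[:,0]).round(4),q[:,0].max().round(4),q[:,2].max().round(4))
E
```

```text
time_s: 6.88
ee_pos: [0.5337, 0.2852, 0.2859]
tool_rot: [0.61, -0.361, 0.531, -0.464]
ft_force: [-0.3, -0.0, -0.4]
opening: 1.0
{'time_s': 6.875, 'ee_pos': [0.5337, 0.2852, 0.2859], 'ft_force': [-0.2571, -0.0395, -0.4074], 'moment': [0.308, 0.0449, 0.0274], 'opening': 1.0003, 'joint_positions': [-0.1287, 0.471, -0.8355, 1.4784, 0.5676, 1.5831, -0.8268]}
[0.5403444  0.25971043 0.20172397]
turn frac [0.0026 0.0007 0.0022] deg 0.3
shift/25mm in current axes [-0.051  3.527  0.092]  in target axes [-0.04   3.528  0.077]
0.12 0.5561 0.5623 0.5744 0.1744
0.14 0.5522 0.5681 0.5748 0.1995
0.16 0.5493 0.5627 0.5696 0.2168
0.18 0.5453 0.5586 0.5656 0.2262
0.2 0.5414 0.5552 0.5621 0.2318
0.22 0.5384 0.5526 0.5607 0.2354
0.24 0.5362 0.5455 0.5559 0.2321
0.26 0.5309 0.5437 0.553 0.2299
0.28 0.5266 0.5406 0.5478 0.2204
0.3 0.5246 0.5379 0.5438 0.208
0.32 0.5206 0.5371 0.5403 0.1884
0.34 0.536 0.5368 0.5376 0.1487
0.12 0.5546 0.5635 0.5713 0.1739
0.14 0.5507 0.5606 0.5695 0.2025
0.16 0.5472 0.5572 0.5659 0.2203
0.18 0.5446 0.5516 0.561 0.227
0.2 0.5409 0.5491 0.5594 0.2335
0.22 0.5301 0.5439 0.5535 0.2355
0.24 0.5327 0.541 0.5503 0.233
0.26 0.5301 0.5376 0.5475 0.2303
0.28 0.5258 0.5331 0.5429 0.2214
0.3 0.5219 0.5318 0.5409 0.2074
0.32 0.5188 0.5305 0.5372 0.1866
```

View pics/pre.png

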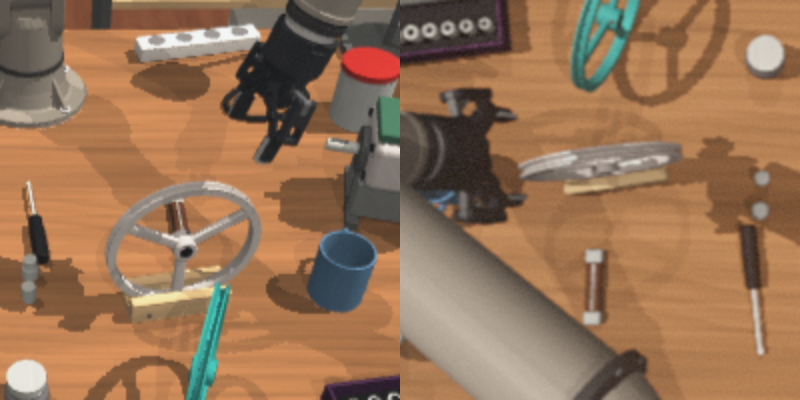

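```bash
python3 -m crank '[[0,0.8,0.09,0,0,0,-1],[-0.04,0.8,0,0,0,0,-1],[0,0.8,0,0,0,0,-1],[0,0.65,0,0,0,0,-1],[0,0.47,0,0,0,0,-1]]'
python3 - <<'E'
from h import *
st()
p,Rt=grasp(C,10.5,24,18,up=.0);print(p)
go(p,Rt)
E
```

```text
time_s: 7.6
ee_pos: [0.5414, 0.2611, 0.2035]
tool_rot: [0.608, -0.361, 0.531, -0.466]
ft_force: [-0.1, 0.5, -0.5]
opening: 0.998
{'time_s': 7.6, 'ee_pos': [0.5414, 0.2611, 0.2035], 'ft_force': [-0.1164, 0.4736, -0.459], 'moment': [0.3051, 0.0392, -0.0177], 'opening': 0.9977, 'joint_positions': [-0.0938, 0.5157, -0.8133, 1.605, 0.6135, 1.4281, -0.8613]}
[0.5403444  0.25971043 0.20172397]
turn frac [0.0002 0.0015 0.0004] deg 0.1
shift/25mm in current axes [ 0.023  0.083 -0.051]  in target axes [ 0.023  0.083 -0.051]
```

```bash
python3 -m crank '[[0,0.05,-0.05,0,0,0,0],[0,0,0,0,0,0,0.5],[0,0,0,0,0,0,1],[0,0,0,0,0,0,1],[0,0,0,0,0,0,1]]' 110
python3 -m crank '[[0,0,0,0,0,0,1],[0,0,0,0,0,0,1],[0,0,0,0,0,0,1]]'
python3 - <<'E'
from h import *
st()
a=camera('scene');b=camera('top')
save(np.hstack([cv2.resize(a['image'][150:350,300:500],None,fx=2,fy=2),cv2.resize(b['image'][120:320,140:340],None,fx=2,fy=2)]),'grip.png')
E
```

```text
time_s: 8.22
ee_pos: [0.5405, 0.2619, 0.2046]
tool_rot: [0.608, -0.361, 0.531, -0.467]
ft_force: [-0.4, 0.1, 3.1]
opening: 0.155
time_s: 8.6
ee_pos: [0.5405, 0.2619, 0.2046]
tool_rot: [0.608, -0.361, 0.531, -0.467]
ft_force: [-0.9, 1.9, 5.4]
opening: 0.156
{'time_s': 8.6, 'ee_pos': [0.5405, 0.2619, 0.2046], 'ft_force': [-0.8939, 1.8628, 5.3765], 'moment': [0.1402, 0.1942, -0.0005], 'opening': 0.1564, 'joint_positions': [-0.0936, 0.5128, -0.815, 1.6067, 0.6127, 1.4267, -0.8623]}
```

View pics/grip.png

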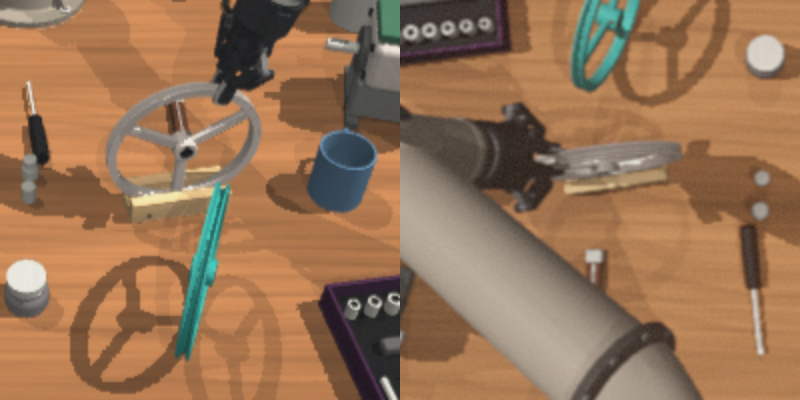

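```bash
python3 -m crank '[[0.06,-0.19,0,0,0,0,1],[0.1,-0.3,0,0,0,0,1],[0.12,-0.38,0,0,0,0,1],[0.12,-0.38,0,0,0,0,1],[0.12,-0.38,0,0,0,0,1]]' 120
python3 -m crank '[[0.15,-0.47,0,0,0,0,1],[0.15,-0.47,0,0,0,0,1],[0.15,-0.47,0,0,0,0,1],[0.15,-0.47,0,0,0,0,1],[0,0,0,0,0,0,1]]'
cat >> h.py <<'E'
def wheel(c,box):
    W=cloud(c);(x0,x1),(y0,y1),(z0,z1)=box
    m=(W[...,0]>x0)&(W[...,0]<x1)&(W[...,1]>y0)&(W[...,1]<y1)&(W[...,2]>z0)&(W[...,2]<z1)
    hsv=cv2.cvtColor(c['image'],cv2.COLOR_RGB2HSV); m&=(hsv[...,1]<70)&(hsv[...,2]>70)
    P=W[m]
    for _ in range(4):
        ce=np.median(P,0);U,S,V=np.linalg.svd(P-ce,full_matrices=False);n=V[2];d=(P-ce)@n
        P=P[abs(d)<.014]
    if n[0]<0:n=-n
    e1=np.cross([0,0,1],n);e1/=np.linalg.norm(e1);e2=np.cross(n,e1);q=np.c_[(P-ce)@e1,(P-ce)@e2]
    from scipy.optimize import least_squares
    cc=q.mean(0)
    s=least_squares(lambda p:np.hypot(*(q-p).T)-.104,cc,loss='soft_l1',f_scale=.02);cc=s.x
    for _ in range(5):
        rad=np.hypot(*(q-cc).T);k=(rad>.088)&(rad<.12)
        s=least_squares(lambda p:np.hypot(*(q[k]-p).T)-.104,cc,loss='soft_l1',f_scale=.003);cc=s.x
    # hub
    print('wheel centre',(ce+cc[0]*e1+cc[1]*e2).round(4),'n',n.round(3),len(P),k.sum(),abs(s.fun).mean().round(4))
    qq=q-cc;rad=np.hypot(*qq.T);k=(rad>.03)&(rad<.085);ang=np.rad2deg(np.arctan2(qq[k,1],qq[k,0]))
    best=max(np.arange(-60,60,1),key=lambda t:np.cos(np.deg2rad(3*(ang-30-t))).sum());print('arm roll deg',best,k.sum())
E
python3 - <<'E'
from h import *
st()
a=camera('scene');b=camera('top')
save(np.hstack([cv2.resize(a['image'][110:310,300:500],None,fx=2,fy=2),cv2.resize(b['image'][120:320,140:340],None,fx=2,fy=2)]),'lift.png')
for c in (a,b): wheel(c,((.48,.62),(.08,.34),(.08,.33)))
E
```

```text
time_s: 9.32
ee_pos: [0.5403, 0.2616, 0.2472]
tool_rot: [0.608, -0.361, 0.531, -0.467]
ft_force: [-1.0, 0.2, -5.4]
opening: 0.158
time_s: 9.95
ee_pos: [0.5406, 0.2623, 0.2971]
tool_rot: [0.607, -0.361, 0.531, -0.468]
ft_force: [0.4, 0.4, -5.9]
opening: 0.156
{'time_s': 9.95, 'ee_pos': [0.5406, 0.2623, 0.2971], 'ft_force': [0.3721, 0.416, -5.8736], 'moment': [1.0379, 0.2227, 0.0125], 'opening': 0.156, 'joint_positions': [-0.0814, 0.4424, -0.838, 1.4888, 0.5592, 1.5747, -0.7801]}
wheel centre [0.5518 0.2268 0.2163] n [0.985 0.175 0.002] 1901 1384 0.0035
arm roll deg 0 317
wheel centre [0.5446 0.2259 0.2178] n [ 0.984  0.18  -0.015] 1108 905 0.0032
arm roll deg 1 63
```

View pics/lift.png

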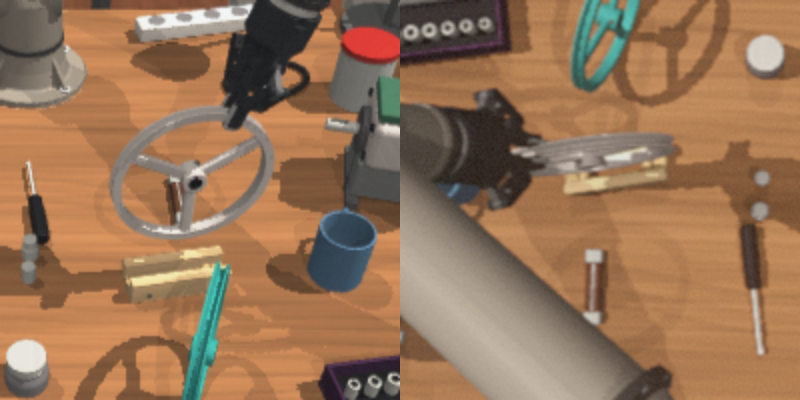

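```bash
cat >> h.py <<'E'
s0=dict(p=np.array([.5406,.2623,.2971]),q=R.from_quat([.607,-.361,.531,-.468]))
OFF=s0['q'].inv().apply(np.array([.5482,.2263,.217])-s0['p'])
def cur():
    s=r.get_state();return s['ee_pos']+R.from_quat(s['tool_rot']).apply(OFF)
def hang(Cw,yaw=0):
    # target tool pose that puts wheel centre at Cw with axle yaw
    Rt=R.from_euler('z',yaw-10.5,degrees=True)*rot(10.5,18)
    return np.array(Cw)-Rt.apply(OFF),Rt
E
python3 - <<'E'
from h import *
print(OFF,cur())
p,Rt=hang((.445,-.2325,.21));print(p);go(p,Rt)
E
```

```text
[0.01043401 0.08752425 0.00063824] [0.54756158 0.22548727 0.21560495]
[ 0.44436176 -0.19553018  0.29001622]
turn frac [-3.640e-02  1.126e-01  1.000e-04] deg 10.6
shift/25mm in current axes [16.352  5.553 -7.144]  in target axes [17.325  5.865 -3.831]
```

```bash
python3 -m crank '[[0,0,-0.5,0,0,0,1],[0,0,-0.9,-0.009,0.028,0,1],[0,0,-0.9,-0.009,0.028,0,1],[0.3,0.1,-0.9,-0.009,0.028,0,1],[0.5,0.16,-0.9,-0.009,0.028,0,1]]'|head -2
python3 -m crank '[[0.8,0.26,0,0,0,0,1],[0.9,0.3,0,0,0,0,1],[0.9,0.3,0,0,0,0,1],[0.9,0.3,0,0,0,0,1],[0.9,0.3,0,0,0,0,1]]'|head -2
python3 -m crank '[[0.9,0.3,0,0,0,0,1],[0.9,0.3,0,0,0,0,1],[0.9,0.3,0,0,0,0,1],[0.9,0.3,0,0,0,0,1],[0.9,0.3,0,0,0,0,1]]'
python3 - <<'E'
from h import *
st();print(cur())
p,Rt=hang((.445,-.2325,.21));print(p);go(p,Rt)
E
```

```text
time_s: 10.68
ee_pos: [0.4381, 0.2279, 0.2953]
time_s: 11.3
ee_pos: [0.4387, 0.1113, 0.2946]
time_s: 11.92
ee_pos: [0.4386, -0.0068, 0.2936]
tool_rot: [0.573, -0.415, 0.572, -0.416]
ft_force: [0.6, 0.2, -4.9]
opening: 0.158
{'time_s': 11.925, 'ee_pos': [0.4386, -0.0068, 0.2936], 'ft_force': [0.6267, 0.2012, -4.8501], 'moment': [0.9592, -0.0172, 0.014], 'opening': 0.1581, 'joint_positions': [0.3629, 0.0175, -0.6798, 1.9085, 0.3183, 1.3337, -0.4091]}
[ 0.43919134 -0.04384832  0.21360095]
[ 0.44436176 -0.19553018  0.29001622]
turn frac [0.0005 0.001  0.0003] deg 0.1
shift/25mm in current axes [7.133 2.472 0.221]  in target axes [7.134 2.469 0.23 ]
```

```bash
python3 -m crank '[[0.9,0.3,0,0,0,0,1],[0.9,0.3,0,0,0,0,1],[0.9,0.3,0.1,0,0,0,1],[0.9,0.32,0.1,0,0,0,1],[0.9,0.32,0,0,0,0,1]]'|head -2
python3 -m crank '[[0.9,0.32,0,0,0,0,1],[0.9,0.3,0,0,0,0,1],[0.6,0.2,0,0,0,0,1],[0.2,0.1,0,0,0,0,1],[0,0,0,0,0,0,1]]'
python3 - <<'E'
from h import *
st();print(cur())
p,Rt=hang((.445,-.2325,.20));print(p);go(p,Rt)
a=camera('scene');b=camera('top')
save(np.hstack([cv2.resize(a['image'][80:280,140:340],None,fx=2,fy=2),cv2.resize(b['image'][110:310,320:520],None,fx=2,fy=2)]),'hk1.png')
for c in (a,b): wheel(c,((.40,.49),(-.36,-.1),(.08,.33)))
E
```

```text
time_s: 12.55
ee_pos: [0.4438, -0.1253, 0.2916]
time_s: 13.18
ee_pos: [0.4452, -0.1937, 0.2902]
tool_rot: [0.572, -0.416, 0.572, -0.416]
ft_force: [-0.0, 0.5, -5.1]
opening: 0.159
{'time_s': 13.175, 'ee_pos': [0.4452, -0.1937, 0.2902], 'ft_force': [-0.0085, 0.4711, -5.0852], 'moment': [0.976, -0.0168, 0.0076], 'opening': 0.1586, 'joint_positions': [0.5727, 0.0227, -0.4736, 1.9092, 0.3465, 1.2009, -0.024]}
[ 0.44586448 -0.23057623  0.21017175]
[ 0.44436176 -0.19553018  0.28001622]
turn frac [-0.0002  0.0007 -0.0004] deg 0.1
shift/25mm in current axes [-0.055  0.411 -0.033]  in target axes [-0.055  0.411 -0.033]
wheel centre [ 0.4508 -0.2276  0.2096] n [ 1.    -0.005 -0.001] 1538 1094 0.0036
arm roll deg 1 282
wheel centre [ 0.4551 -0.2321  0.2105] n [ 0.995 -0.051  0.085] 285 279 0.0029
arm roll deg -60 0
```

View pics/hk1.png

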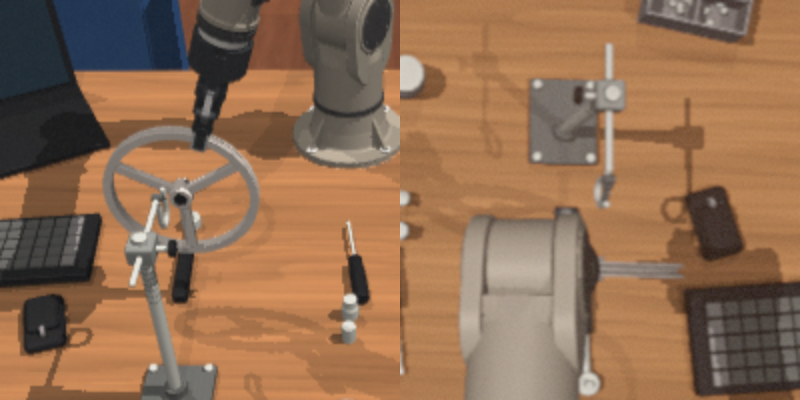

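```bash
python3 -m crank '[[-0.11,0.43,0,0,0,0,1],[0,0,0.6,0,0,0,1],[0,0,0.7,0,0,0,1],[0,0,0.7,0,0,0,1],[0,0,0,0,0,0,1]]'
python3 - <<'E'
from h import *
st();print(cur())
p,Rt=hang((.535,-.2325,.198));go(p,Rt)
E
```

```text
time_s: 13.9
ee_pos: [0.4977, -0.1944, 0.2794]
tool_rot: [0.572, -0.415, 0.572, -0.417]
ft_force: [-1.0, 0.1, -5.5]
opening: 0.157
{'time_s': 13.9, 'ee_pos': [0.4977, -0.1944, 0.2794], 'ft_force': [-1.0214, 0.0681, -5.5278], 'moment': [0.8908, 0.1397, -0.0327], 'opening': 0.1573, 'joint_positions': [0.5396, 0.1342, -0.4883, 1.8217, 0.4024, 1.2088, -0.0878]}
[ 0.49860316 -0.23122754  0.19933088]
turn frac [-0.0015  0.0011 -0.0008] deg 0.2
shift/25mm in current axes [0.03  0.07  1.465]  in target axes [0.027 0.067 1.465]
```

```bash
python3 -m crank '[[0.03,0,0.4,0,0,0,1],[0,0,0.4,0,0,0,1],[0,0,0.3,0,0,0,1],[0,0,0.3,0,0,0,1],[0,0,0,0,0,0,1]]'
python3 - <<'E'
from h import *
st();print(cur())
a=camera('scene');b=camera('top')
save(np.hstack([cv2.resize(a['image'][100:240,170:270],None,fx=4,fy=4)[:480],cv2.resize(b['image'][160:280,380:460],None,fx=4,fy=4)]),'hk2.png') if 0 else None
i1=cv2.resize(a['image'][100:240,170:270],None,fx=4,fy=4,interpolation=cv2.INTER_CUBIC);i2=cv2.resize(b['image'][110:250,380:480],None,fx=4,fy=4,interpolation=cv2.INTER_CUBIC)
save(np.hstack([i1,i2]),'hk2.png')
for c in (a,b): wheel(c,((.50,.548),(-.36,-.1),(.08,.33)))
E
```

```text
time_s: 14.52
ee_pos: [0.531, -0.1954, 0.2797]
tool_rot: [0.572, -0.415, 0.572, -0.416]
ft_force: [0.3, 0.8, -5.7]
opening: 0.153
{'time_s': 14.525, 'ee_pos': [0.531, -0.1954, 0.2797], 'ft_force': [0.2558, 0.8187, -5.7175], 'moment': [0.91, 0.0242, 0.0379], 'opening': 0.1535, 'joint_positions': [0.5156, 0.1993, -0.491, 1.7499, 0.4328, 1.2344, -0.1141]}
[ 0.53178359 -0.23237208  0.19962745]
wheel centre [ 0.5367 -0.2297  0.1991] n [ 1.    -0.004  0.   ] 1690 1224 0.0034
arm roll deg 1 321
wheel centre [ 0.5247 -0.229   0.2017] n [ 1.     0.016 -0.02 ] 474 422 0.0026
arm roll deg -46 38
```

View pics/hk2.png

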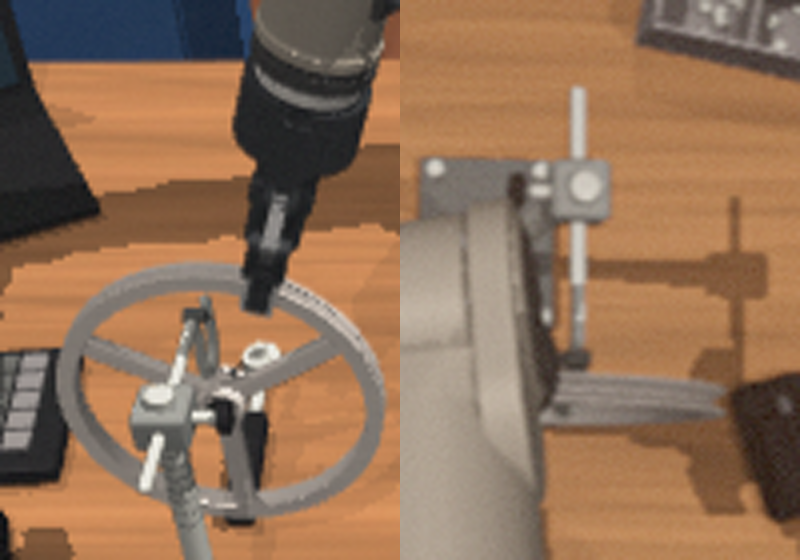

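```bash
python3 -m crank '[[0,0,0.17,0,0,0,1],[-0.06,0.19,0,0,0,0,1],[-0.06,0.19,0,0,0,0,1],[-0.06,0.19,0,0,0,0,1],[0,0,0,0,0,0,1]]'
python3 - <<'E'
from h import *
st();print(cur())
E
python3 -m crank '[[-0.02,0.076,0,0,0,0,1],[0,0,0,0,0,0,1]]'
python3 -m crank '[[-0.02,0.076,0,0,0,0,1],[0,0,0,0,0,0,1]]'
python3 - <<'E'
from h import *
st();print(cur())
E
```

```text
time_s: 15.25
ee_pos: [0.5341, -0.196, 0.2647]
tool_rot: [0.572, -0.415, 0.572, -0.415]
ft_force: [-2.0, -0.4, -3.5]
opening: 0.153
{'time_s': 15.25, 'ee_pos': [0.5341, -0.196, 0.2647], 'ft_force': [-1.9826, -0.4046, -3.5342], 'moment': [0.7182, 0.3538, -0.225], 'opening': 0.1532, 'joint_positions': [0.5103, 0.2177, -0.4896, 1.7625, 0.4467, 1.2119, -0.1331]}
[ 0.53472451 -0.23302914  0.18474623]
time_s: 15.5
ee_pos: [0.5345, -0.1961, 0.2638]
tool_rot: [0.572, -0.415, 0.572, -0.415]
ft_force: [-5.0, 1.3, 2.3]
opening: 0.161
time_s: 15.75
ee_pos: [0.5347, -0.1962, 0.263]
tool_rot: [0.572, -0.415, 0.573, -0.415]
ft_force: [-6.6, 2.6, 7.9]
opening: 0.158
{'time_s': 15.75, 'ee_pos': [0.5347, -0.1962, 0.263], 'ft_force': [-6.6078, 2.5796, 7.9125], 'moment': [0.0639, 1.2117, -0.7311], 'opening': 0.1576, 'joint_positions': [0.5097, 0.219, -0.4897, 1.7653, 0.4499, 1.2069, -0.1373]}
[ 0.53544014 -0.23335198  0.18308396]
```

```bash
python3 -m crank '[[0.016,-0.05,-0.04,0,0,0,1],[0,0,0,0,0,0,1]]'
python3 -m crank '[[0,0,-0.06,0,0,0,1],[0,0,0,0,0,0,1]]'
python3 - <<'E'
from h import *
st();print(cur())
E
```

```text
time_s: 16.0
ee_pos: [0.5343, -0.1961, 0.2634]
tool_rot: [0.572, -0.414, 0.573, -0.416]
ft_force: [-3.6, 1.8, 5.8]
opening: 0.156
time_s: 16.25
ee_pos: [0.5322, -0.1963, 0.262]
tool_rot: [0.572, -0.415, 0.572, -0.416]
ft_force: [-2.5, -0.2, 3.1]
opening: 0.153
{'time_s': 16.25, 'ee_pos': [0.5322, -0.1963, 0.262], 'ft_force': [-2.5061, -0.1502, 3.0732], 'moment': [0.0952, 0.3556, -0.2921], 'opening': 0.1526, 'joint_positions': [0.5121, 0.2154, -0.4891, 1.7712, 0.4466, 1.2034, -0.1337]}
[ 0.53295067 -0.23326439  0.18200129]
```

```bash
python3 -m crank '[[0,0,-0.05,0,0,0,1],[0,0,0,0,0,0,1]]'
python3 -m crank '[[0,0,-0.05,0,0,0,1],[0,0,0,0,0,0,1]]'
python3 - <<'E'
from h import *
st();print(cur())
E
```

```text
time_s: 16.5
ee_pos: [0.5305, -0.1958, 0.2611]
tool_rot: [0.572, -0.416, 0.571, -0.416]
ft_force: [-1.0, -0.7, -2.0]
opening: 0.151
time_s: 16.75
ee_pos: [0.5297, -0.1955, 0.2614]
tool_rot: [0.572, -0.415, 0.572, -0.416]
ft_force: [-0.1, -0.3, -5.1]
opening: 0.156
{'time_s': 16.75, 'ee_pos': [0.5297, -0.1955, 0.2614], 'ft_force': [-0.1318, -0.2624, -5.0722], 'moment': [0.7918, -0.0486, 0.0173], 'opening': 0.1563, 'joint_positions': [0.5139, 0.2112, -0.4897, 1.7773, 0.4434, 1.201, -0.132]}
[ 0.53039932 -0.23236871  0.18131751]
```

```bash
python3 -m crank '[[-0.025,0.076,0,0,0,0,1],[0,0,0,0,0,0,1]]'
python3 -m crank '[[-0.025,0.06,0,0,0,0,1],[0,0,0,0,0,0,1]]'
python3 - <<'E'
from h import *
st();print(cur())
a=camera('scene');b=camera('top')
i1=cv2.resize(a['image'][140:220,190:250],None,fx=7,fy=7,interpolation=cv2.INTER_CUBIC);i2=cv2.resize(b['image'][180:230,400:447],None,fx=7,fy=7,interpolation=cv2.INTER_CUBIC)
i2=np.vstack([i2,np.zeros((560-350,i2.shape[1],3),np.uint8)])
save(np.hstack([i1,i2]),'hk3.png')
for c in (a,b):
    W=cloud(c);m=(abs(W[...,1]+.2325)<.005)&(W[...,2]>.24)&(W[...,2]<.31)&(W[...,0]>.5)&(W[...,0]<.57)
    for v,u in np.argwhere(m): print(u,v,W[v,u].round(3).tolist(),c['image'][v,u].tolist())
E
```

```text
time_s: 17.0
ee_pos: [0.53, -0.1956, 0.2606]
tool_rot: [0.572, -0.415, 0.572, -0.416]
ft_force: [-0.3, 0.3, 0.2]
opening: 0.158
time_s: 17.25
ee_pos: [0.5302, -0.1957, 0.2598]
tool_rot: [0.572, -0.415, 0.573, -0.416]
ft_force: [-3.7, 3.3, 4.6]
opening: 0.16
{'time_s': 17.25, 'ee_pos': [0.5302, -0.1957, 0.2598], 'ft_force': [-3.673, 3.3014, 4.6374], 'moment': [0.2482, 0.445, -0.2131], 'opening': 0.1604, 'joint_positions': [0.5128, 0.2124, -0.4897, 1.78, 0.4473, 1.1966, -0.1366]}
[ 0.53106044 -0.2327983   0.17987044]
218 171 [0.527, -0.236, 0.289] [168, 147, 131]
219 171 [0.523, -0.235, 0.286] [170, 148, 132]
220 171 [0.527, -0.231, 0.289] [168, 148, 131]
221 171 [0.525, -0.229, 0.287] [168, 147, 131]
218 172 [0.524, -0.237, 0.283] [148, 139, 132]
219 172 [0.526, -0.234, 0.285] [150, 141, 134]
220 172 [0.529, -0.231, 0.287] [150, 141, 135]
221 172 [0.526, -0.229, 0.285] [145, 137, 130]
218 173 [0.527, -0.237, 0.283] [148, 138, 132]
219 173 [0.527, -0.234, 0.282] [149, 141, 134]
220 173 [0.528, -0.232, 0.283] [146, 139, 134]
221 173 [0.527, -0.229, 0.282] [146, 139, 132]
218 174 [0.538,
[... 7976 characters left out ...]
.277] [118, 107, 100]
423 211 [0.522, -0.234, 0.276] [129, 120, 112]
418 212 [0.521, -0.23, 0.244] [114, 107, 97]
419 212 [0.52, -0.23, 0.257] [84, 72, 66]
420 212 [0.52, -0.23, 0.263] [80, 75, 68]
421 212 [0.519, -0.23, 0.274] [87, 81, 73]
422 212 [0.519, -0.232, 0.277] [109, 102, 93]
423 212 [0.519, -0.234, 0.278] [131, 123, 118]
424 212 [0.519, -0.236, 0.277] [132, 123, 113]
418 213 [0.519, -0.231, 0.242] [128, 115, 105]
419 213 [0.518, -0.231, 0.252] [105, 96, 89]
420 213 [0.518, -0.231, 0.262] [92, 82, 77]
421 213 [0.517, -0.232, 0.267] [98, 87, 80]
422 213 [0.517, -0.232, 0.274] [112, 107, 99]
423 213 [0.517, -0.234, 0.276] [131, 121, 114]
420 214 [0.516, -0.235, 0.246] [122, 112, 102]
```

View pics/hk3.png

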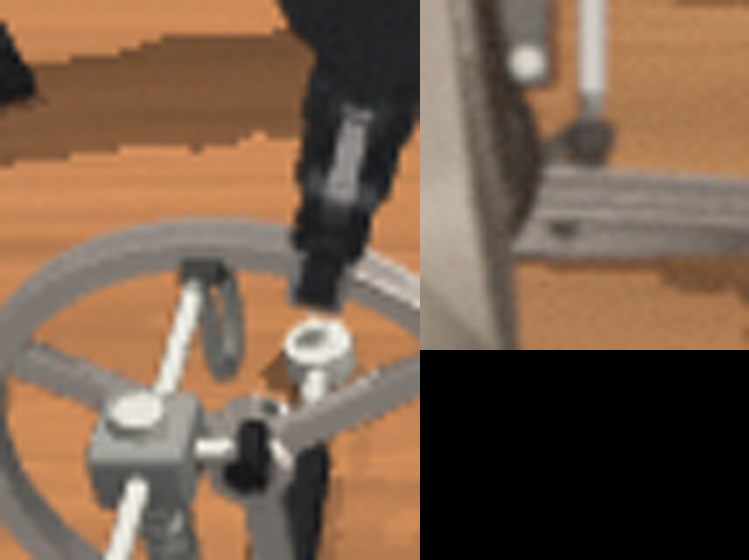

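```bash
python3 -m crank '[[-0.015,0.045,0.01,0,0,0,1],[0,0,0,0,0,0,1]]'
python3 -m crank '[[-0.015,0.045,0,0,0,0,1],[0,0,0,0,0,0,1]]'
python3 - <<'E'
from h import *
st();print(cur())
E
```

```text
time_s: 17.6
ee_pos: [0.5311, -0.1957, 0.2588]
tool_rot: [0.572, -0.414, 0.573, -0.417]
ft_force: [-0.1, 2.4, 4.3]
opening: 0.156
time_s: 17.85
ee_pos: [0.5317, -0.1958, 0.2578]
tool_rot: [0.571, -0.414, 0.573, -0.417]
ft_force: [0.2, 2.6, 4.9]
opening: 0.155
{'time_s': 17.85, 'ee_pos': [0.5317, -0.1958, 0.2578], 'ft_force': [0.2039, 2.5899, 4.9022], 'moment': [0.1702, -0.0505, 0.0005], 'opening': 0.1546, 'joint_positions': [0.5121, 0.215, -0.4896, 1.7818, 0.4498, 1.1903, -0.1393]}
[ 0.53276106 -0.23284905  0.17779516]
```

```bash
python3 -m crank '[[-0.02,0.06,0,0,0,0,1],[0,0,0,0,0,0,1]]'
python3 -m crank '[[-0.02,0.06,0,0,0,0,1],[0,0,0,0,0,0,1]]'
python3 - <<'E'
from h import *
st();print(cur())
E
```

```text
time_s: 18.1
ee_pos: [0.5319, -0.1961, 0.256]
tool_rot: [0.571, -0.413, 0.573, -0.417]
ft_force: [1.4, 0.5, 3.6]
opening: 0.152
time_s: 18.35
ee_pos: [0.5319, -0.1963, 0.2543]
tool_rot: [0.571, -0.413, 0.573, -0.417]
ft_force: [3.2, -0.7, 4.0]
opening: 0.156
{'time_s': 18.35, 'ee_pos': [0.5319, -0.1963, 0.2543], 'ft_force': [3.2156, -0.6835, 4.0328], 'moment': [-0.1496, -0.6182, 0.3198], 'opening': 0.1555, 'joint_positions': [0.5116, 0.2181, -0.4888, 1.786, 0.4529, 1.1835, -0.1428]}
[ 0.53309961 -0.23334612  0.17437059]
```

```bash
python3 -m crank '[[-0.03,0.095,0,0,0,0,1],[-0.03,0.095,0,0,0,0,1]]'
python3 -m crank '[[-0.03,0.095,0,0,0,0,1],[-0.03,0.095,0,0,0,0,1]]'
python3 - <<'E'
from h import *
st();print(cur())
E
```

```text
time_s: 18.6
ee_pos: [0.5322, -0.1964, 0.2496]
tool_rot: [0.571, -0.413, 0.574, -0.417]
ft_force: [2.5, -0.8, 4.6]
opening: 0.152
time_s: 18.85
ee_pos: [0.5321, -0.1962, 0.2442]
tool_rot: [0.571, -0.413, 0.573, -0.417]
ft_force: [4.5, -0.1, 5.7]
opening: 0.159
{'time_s': 18.85, 'ee_pos': [0.5321, -0.1962, 0.2442], 'ft_force': [4.4958, -0.1024, 5.687], 'moment': [-0.2587, -0.8695, 0.495], 'opening': 0.1588, 'joint_positions': [0.5095, 0.2269, -0.4877, 1.7988, 0.4606, 1.1653, -0.1542]}
[ 0.53329929 -0.23331797  0.1642577 ]
```

```bash
python3 -m crank '[[-0.03,0.095,0,0,0,0,1],[-0.03,0.095,0,0,0,0,1]]'
python3 -m crank '[[-0.03,0.095,0,0,0,0,1],[-0.03,0.095,0,0,0,0,1]]'
python3 - <<'E'
from h import *
st();print(cur())
E
```

```text
time_s: 19.1
ee_pos: [0.532, -0.1959, 0.2388]
tool_rot: [0.571, -0.414, 0.573, -0.417]
ft_force: [5.9, 0.3, 3.6]
opening: 0.154
time_s: 19.35
ee_pos: [0.532, -0.1956, 0.2334]
tool_rot: [0.571, -0.414, 0.573, -0.418]
ft_force: [5.7, 0.3, 2.8]
opening: 0.16
{'time_s': 19.35, 'ee_pos': [0.532, -0.1956, 0.2334], 'ft_force': [5.7406, 0.3196, 2.8318], 'moment': [-0.0605, -1.1705, 0.6298], 'opening': 0.1602, 'joint_positions': [0.5071, 0.2366, -0.4868, 1.8122, 0.4678, 1.1468, -0.1659]}
[ 0.53311483 -0.23259363  0.15336753]
```

```bash
python3 -m crank '[[-0.03,0.095,0,0,0,0,1],[-0.03,0.095,0,0,0,0,1]]'
python3 -m crank '[[-0.02,0.06,0,0,0,0,1],[-0.02,0.06,0,0,0,0,1]]'
python3 - <<'E'
from h import *
st();print(cur())
E
```

```text
time_s: 19.6
ee_pos: [0.532, -0.1956, 0.2284]
tool_rot: [0.571, -0.414, 0.573, -0.418]
ft_force: [6.0, -0.1, 2.8]
opening: 0.157
time_s: 19.85
ee_pos: [0.5322, -0.1957, 0.2257]
tool_rot: [0.571, -0.413, 0.573, -0.418]
ft_force: [5.2, 0.5, 5.5]
opening: 0.153
{'time_s': 19.85, 'ee_pos': [0.5322, -0.1957, 0.2257], 'ft_force': [5.1591, 0.5477, 5.4507], 'moment': [-0.0884, -1.0857, 0.5839], 'opening': 0.1527, 'joint_positions': [0.505, 0.2439, -0.4858, 1.8216, 0.475, 1.1329, -0.1759]}
[ 0.53336915 -0.23266853  0.14569408]
```

```bash
python3 -m crank '[[0,0,0.06,0,0,0,1],[-0.015,0.05,0.06,0,0,0,1]]'
python3 - <<'E'
from h import *
st();print(cur())
a=camera('scene');b=camera('top')
i1=cv2.resize(a['image'][150:220,190:250],None,fx=7,fy=7,interpolation=cv2.INTER_CUBIC);i2=cv2.resize(b['image'][180:230,400:447],None,fx=7,fy=7,interpolation=cv2.INTER_CUBIC)
i2=np.vstack([i2,np.zeros((490-350,i2.shape[1],3),np.uint8)])
save(np.hstack([i1,i2]),'hk4.png')
E
```

```text
time_s: 20.1
ee_pos: [0.5334, -0.1957, 0.2229]
tool_rot: [0.572, -0.415, 0.572, -0.417]
ft_force: [3.6, -0.2, 0.1]
opening: 0.153
{'time_s': 20.1, 'ee_pos': [0.5334, -0.1957, 0.2229], 'ft_force': [3.5688, -0.217, 0.1256], 'moment': [0.3027, -0.7189, 0.4224], 'opening': 0.1533, 'joint_positions': [0.5027, 0.2514, -0.4848, 1.8187, 0.477, 1.1345, -0.1794]}
[ 0.53413364 -0.23255216  0.14285831]
```

View pics/hk4.png

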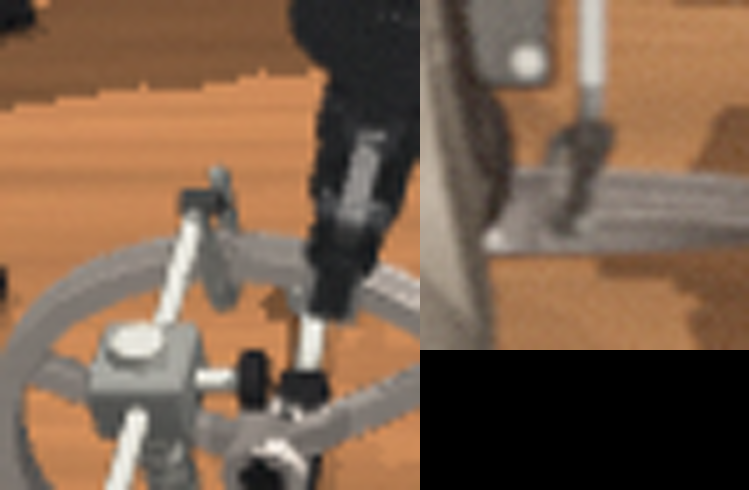

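```bash
python3 -m crank '[[-0.01,0.03,0.06,0,0,0,1],[-0.015,0.045,0.04,0,0,0,1],[0,0,0,0,0,0,1]]'
python3 - <<'E'
from h import *
st();print(cur())
E
```

```text
time_s: 20.58
ee_pos: [0.5351, -0.1958, 0.221]
tool_rot: [0.572, -0.416, 0.572, -0.416]
ft_force: [4.6, -0.7, -1.6]
opening: 0.155
{'time_s': 20.575, 'ee_pos': [0.5351, -0.1958, 0.221], 'ft_force': [4.5957, -0.6582, -1.6333], 'moment': [0.4653, -0.615, 0.2914], 'opening': 0.1552, 'joint_positions': [0.5004, 0.2575, -0.4842, 1.816, 0.4804, 1.1346, -0.1832]}
[ 0.53570929 -0.23276108  0.14093085]
```

```bash
python3 -m crank '[[0,0,0.07,0,0,0,1],[-0.01,0.04,0.03,0,0,0,1],[0,0,0,0,0,0,1]]'
python3 -m crank '[[-0.01,0.04,0.02,0,0,0,1],[0,0,0,0,0,0,1]]'
python3 - <<'E'
from h import *
st();print(cur())
E
```

```text
time_s: 20.95
ee_pos: [0.5366, -0.196, 0.22]
tool_rot: [0.573, -0.416, 0.571, -0.415]
ft_force: [-1.4, 0.8, -2.2]
opening: 0.152
time_s: 21.2
ee_pos: [0.5371, -0.1962, 0.2195]
tool_rot: [0.573, -0.416, 0.572, -0.415]
ft_force: [-5.3, 1.9, 2.1]
opening: 0.153
{'time_s': 21.2, 'ee_pos': [0.5371, -0.1962, 0.2195], 'ft_force': [-5.2742, 1.8938, 2.0851], 'moment': [0.576, 0.968, -0.4624], 'opening': 0.1535, 'joint_positions': [0.4979, 0.2639, -0.4836, 1.8117, 0.4842, 1.1366, -0.1874]}
[ 0.53747281 -0.233144    0.13951669]
```

```bash
python3 -m crank '[[0,0,-0.05,0,0,0,1],[0,0,0,0,0,0,1]]'
python3 - <<'E'
from h import *
st();print(cur())
a=camera('scene');b=camera('top')
i1=cv2.resize(a['image'][150:220,190:250],None,fx=7,fy=7,interpolation=cv2.INTER_CUBIC);i2=cv2.resize(b['image'][180:230,400:447],None,fx=7,fy=7,interpolation=cv2.INTER_CUBIC)
i2=np.vstack([i2,np.zeros((490-350,i2.shape[1],3),np.uint8)])
save(np.hstack([i1,i2]),'hk5.png')
W=cloud(b);
for v in range(194,216):
    print(v,[ (W[v,u,[0,2]].round(3).tolist()) for u in range(420,426)])
E
```

```text
time_s: 21.45
ee_pos: [0.5369, -0.1962, 0.2197]
tool_rot: [0.572, -0.415, 0.572, -0.416]
ft_force: [-3.8, 1.3, -0.0]
opening: 0.153
{'time_s': 21.45, 'ee_pos': [0.5369, -0.1962, 0.2197], 'ft_force': [-3.8441, 1.2543, -0.0487], 'moment': [0.5615, 0.6545, -0.3918], 'opening': 0.1526, 'joint_positions': [0.4988, 0.2617, -0.4837, 1.8139, 0.4837, 1.1331, -0.1865]}
[ 0.5375851  -0.23315718  0.13966375]
194 [[0.593, -0.002], [0.593, -0.002], [0.592, 0.005], [0.56, 0.288], [0.56, 0.289], [0.561, 0.288]]
195 [[0.59, -0.003], [0.589, 0.004], [0.558, 0.283], [0.558, 0.287], [0.558, 0.288], [0.558, 0.286]]
196 [[0.586, 0.004], [0.587, -0.001], [0.556, 0.28], [0.556, 0.284], [0.556, 0.286], [0.556, 0.284]]
197 [[0.583, -0.001], [0.554, 0.283], [0.554, 0.286], [0.554, 0.28], [0.554, 0.283], [0.583, 0.002]]
198 [[0.554, 0.261], [0.551, 0.286], [0.551, 0.289], [0.551, 0.288], [0.551, 0.288], [0.551, 0.289]]
199 [[0.551, 0.267], [0.549, 0.285], [0.549, 0.289], [0.549, 0.288], [0.549, 0.286], [0.549, 0.288]]
200 [[0.549, 0.259], [0.546, 0.29], [0.546, 0.286], [0.546, 0.288], [0.546, 0.289], [0.547, 0.
[... 807 characters left out ...]
09 [[0.527, 0.266], [0.527, 0.268], [0.527, 0.267], [0.527, 0.268], [0.529, 0.247], [0.528, 0.25]]
210 [[0.525, 0.265], [0.525, 0.265], [0.525, 0.267], [0.524, 0.276], [0.532, 0.164], [nan, nan]]
211 [[0.522, 0.263], [0.522, 0.271], [0.522, 0.275], [0.522, 0.278], [0.522, 0.277], [0.537, 0.061]]
212 [[0.52, 0.263], [0.519, 0.275], [0.519, 0.277], [0.519, 0.276], [0.519, 0.277], [0.534, 0.061]]
213 [[0.518, 0.262], [0.517, 0.266], [0.517, 0.273], [0.517, 0.277], [0.531, 0.058], [0.531, 0.063]]
214 [[0.516, 0.245], [0.528, 0.057], [0.529, 0.054], [0.529, 0.056], [0.529, 0.056], [0.528, 0.06]]
215 [[0.529, 0.003], [0.529, -0.003], [0.529, 0.001], [0.529, 0.003], [0.529, 0.002], [0.529, -0.003]]
```

View pics/hk5.png

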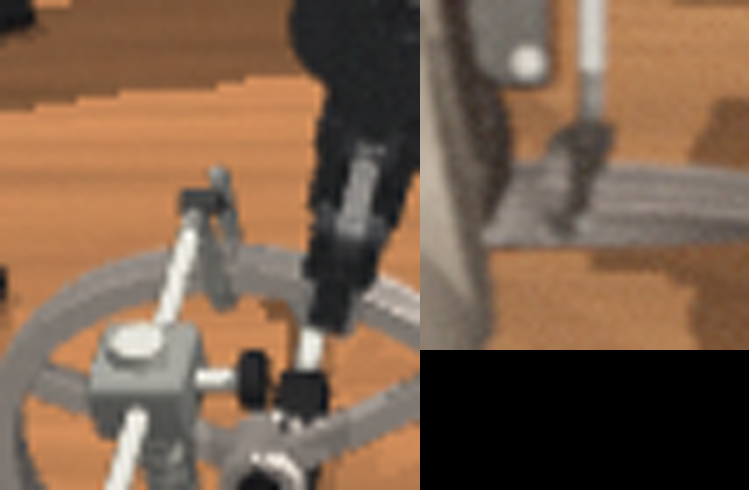

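```bash
python3 -m crank '[[0,0,-0.05,0,0,0,1],[-0.01,0.03,0,0,0,0,1],[0,0,0,0,0,0,1]]' 60
python3 - <<'E'
from h import *
st();print(cur())
E
```

```text
time_s: 21.92
ee_pos: [0.5367, -0.1961, 0.2194]
tool_rot: [0.572, -0.415, 0.572, -0.416]
ft_force: [-1.3, 1.3, 2.0]
opening: 0.15
{'time_s': 21.925, 'ee_pos': [0.5367, -0.1961, 0.2194], 'ft_force': [-1.2579, 1.2852, 1.9666], 'moment': [0.3305, 0.2987, -0.1309], 'opening': 0.1498, 'joint_positions': [0.4994, 0.2604, -0.484, 1.8164, 0.4842, 1.1298, -0.1867]}
[ 0.5375834  -0.23314983  0.13940455]
```

```bash
python3 -m crank '[[0,0,0,0,0,0,1],[0,0,0,0,0,0,0.66],[0,0,0,0,0,0,0.6],[0,0,0,0,0,0,0.5],[0,0,0,0,0,0,0.4]]' 20
python3 -m crank '[[0,0,0,0,0,0,0.2],[0,0,0,0,0,0,0],[0,0,0,0,0,0,-0.1],[0,0,0,0,0,0,-0.1],[0,0,0,0,0,0,-0.1]]'
python3 - <<'E'
from h import *
st()
a=camera('scene');b=camera('top')
i1=cv2.resize(a['image'][130:270,170:270],None,fx=4,fy=4,interpolation=cv2.INTER_CUBIC);i2=cv2.resize(b['image'][160:260,370:470],None,fx=4,fy=4,interpolation=cv2.INTER_CUBIC)
i2=np.vstack([i2,np.zeros((160,400,3),np.uint8)])
save(np.hstack([i1,i2]),'rel.png')
for c in (a,b): wheel(c,((.50,.56),(-.36,-.1),(.02,.26)))
E
```

```text
time_s: 22.55
ee_pos: [0.536, -0.1962, 0.2186]
tool_rot: [0.572, -0.415, 0.572, -0.416]
ft_force: [0.4, -0.1, 0.8]
opening: 0.3
time_s: 23.18
ee_pos: [0.536, -0.1961, 0.2188]
tool_rot: [0.572, -0.415, 0.572, -0.416]
ft_force: [0.3, 0.6, 0.1]
opening: 0.551
{'time_s': 23.175, 'ee_pos': [0.536, -0.1961, 0.2188], 'ft_force': [0.3225, 0.6028, 0.065], 'moment': [0.2857, 0.0108, 0.0004], 'opening': 0.5511, 'joint_positions': [0.4995, 0.2606, -0.4838, 1.8173, 0.4837, 1.1302, -0.1867]}
wheel centre [ 0.5435 -0.2307  0.1402] n [ 1.    -0.001  0.007] 1471 1097 0.0034
arm roll deg 0 192
wheel centre [ 0.5298 -0.2303  0.1417] n [ 0.999  0.038 -0.024] 373 327 0.0029
arm roll deg -2 10
```

View pics/rel.png

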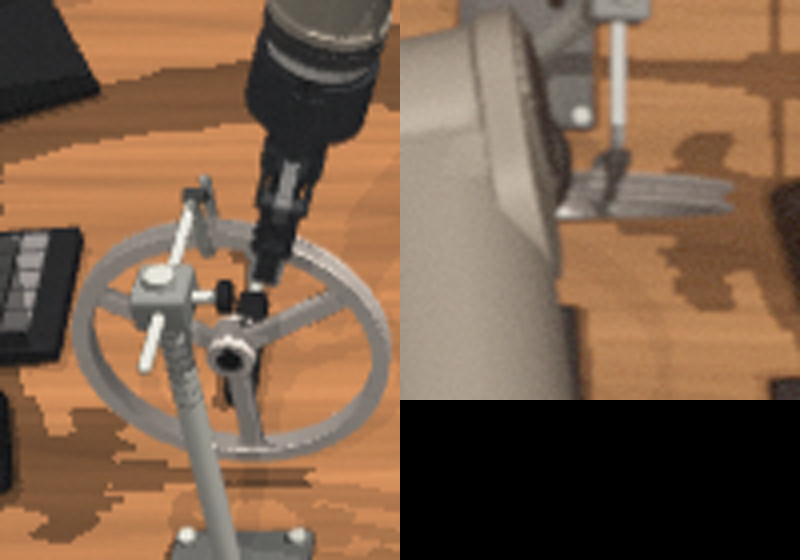

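```bash
python3 -m crank '[[0,-0.2,0,0,0,0,-0.3],[0,-0.4,0,0,0,0,-0.3],[0,-0.5,0,0,0,0,-0.3],[0,-0.6,0,0,0,0,-0.3],[0,-0.8,0,0,0,0,-0.3]]'
python3 -m crank '[[0,-0.8,0,0,0,0,-0.3],[0,-0.8,0,0,0,0,-0.3],[0,-0.8,0,0,0,0,-0.3],[0,-0.5,0,0,0,0,-0.3],[0,0,0,0,0,0,-0.3]]'
python3 -m crank '[[0,0,0,0,0,0,-0.3],[0,0,0,0,0,0,-0.3],[0,0,0,0,0,0,-0.3],[0,0,0,0,0,0,-0.3],[0,0,0,0,0,0,-0.3]]'
python3 - <<'E'
from h import *
st()
for k in range(3):
    a=camera('scene');b=camera('top')
    for c in (a,b): wheel(c,((.50,.56),(-.36,-.1),(.02,.26)))
W=cloud(b)
i1=cv2.resize(a['image'][130:270,170:270],None,fx=4,fy=4,interpolation=cv2.INTER_CUBIC);i2=cv2.resize(b['image'][160:260,370:470],None,fx=4,fy=4,interpolation=cv2.INTER_CUBIC)
i2=np.vstack([i2,np.zeros((160,400,3),np.uint8)])
save(np.hstack([i1,i2]),'fin.png')
for v in range(200,214): print(v,[ (W[v,u,[0,2]].round(3).tolist()) for u in range(421,425)])
save(a['image'],'fin_scene.png')
E
```

```text
time_s: 23.9
ee_pos: [0.5359, -0.1764, 0.2795]
tool_rot: [0.572, -0.415, 0.572, -0.416]
ft_force: [-0.4, -0.5, 1.0]
opening: 0.649
time_s: 24.52
ee_pos: [0.5365, -0.1538, 0.3486]
tool_rot: [0.572, -0.414, 0.573, -0.417]
ft_force: [0.9, -0.4, 0.1]
opening: 0.651
time_s: 25.15
ee_pos: [0.5359, -0.1544, 0.3471]
tool_rot: [0.572, -0.415, 0.572, -0.416]
ft_force: [0.3, 0.2, 0.2]
opening: 0.649
{'time_s': 25.15, 'ee_pos': [0.5359, -0.1544, 0.3471], 'ft_force': [0.283, 0.1827, 0.2424], 'moment': [0.3322, -0.0184, -0.0105], 'opening': 0.6491, 'joint_positions': [0.4699, 0.1606, -0.5204, 1.6469, 0.4007, 1.3848, -0.1256]}
wheel centre [ 0.5436 -0.2315  0.14  ] n [1.    0.    0.011] 1534 1166 0.0035
arm roll deg 0 195
wheel centre [ 0.5309 -0.2321  0.1411] n [ 0.999  0.026 -0.019] 486 401 0.0032
arm roll deg 1 17
wheel centre [ 0.5437 -0.2317  0.1399] n [ 1.    -0.001  0.01 ] 1531 1171 0.0034
arm roll deg 0 192
wheel centre [ 0.531  -0.2316  0.1413] n [ 0.999  0.027 -0.017] 488 404 0.0032
arm roll deg 0 17
wheel centre [ 0.5435 -0.2315  0.1398] n [ 1.    -0.     0.011] 1537 1164 0.0034
arm roll
[... 365 characters left out ...]
.54, 0.281]]
204 [[0.538, 0.275], [0.538, 0.275], [0.538, 0.28], [0.538, 0.278]]
205 [[0.536, 0.275], [0.536, 0.275], [0.536, 0.274], [0.536, 0.273]]
206 [[0.534, 0.272], [0.534, 0.274], [0.534, 0.273], [0.534, 0.274]]
207 [[0.531, 0.273], [0.531, 0.27], [0.532, 0.269], [0.531, 0.273]]
208 [[0.529, 0.264], [0.529, 0.267], [0.529, 0.272], [0.531, 0.245]]
209 [[0.527, 0.265], [0.527, 0.267], [0.527, 0.264], [0.528, 0.249]]
210 [[0.525, 0.267], [0.525, 0.263], [0.524, 0.275], [0.532, 0.166]]
211 [[0.522, 0.276], [0.522, 0.276], [0.522, 0.277], [0.522, 0.276]]
212 [[0.519, 0.272], [0.519, 0.282], [0.519, 0.279], [0.519, 0.275]]
213 [[0.517, 0.272], [0.517, 0.274], [0.517, 0.277], [0.531, 0.059]]
```

View pics/fin.png

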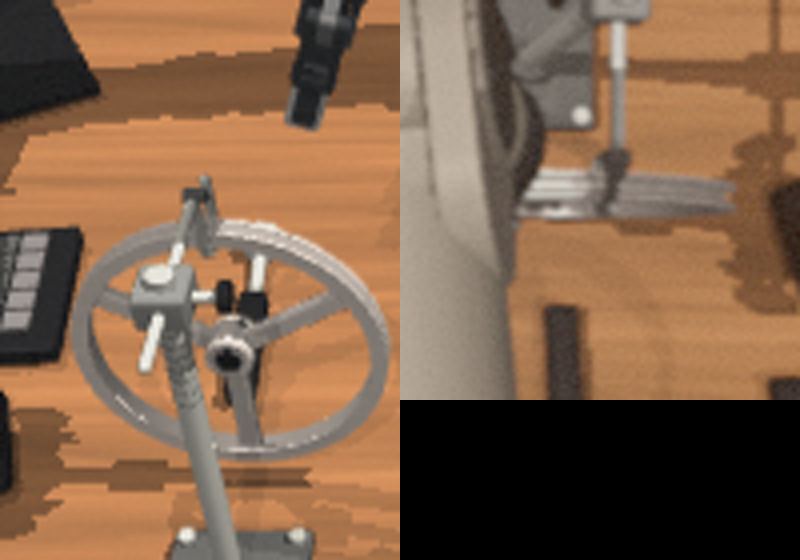

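View pics/fin_scene.png

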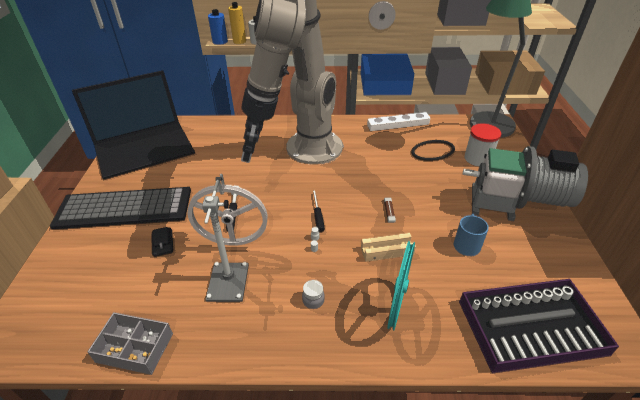

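The picture shows the wheel hanging on the hook at scene (228,213). The latch is shut above the rim, the gripper is clear at (250,155), and everything else on the desk is in place.

```bash
python3 -c "
from rig import r
print(r.job_done())"
```

```text
the job is handed in; nothing more can be done
None
```

The wheel is hanging on the J-hook with the latch shut above the rim, and I handed the job in at about 25 s of the 70 s allowed. The hand-in reports no verdict.

**How it went:**
- I gripped the silver wheel's rim 24° to the left of its top, so the fingers would clear the hook, and lifted it straight out of the chock. It did not turn in the grip.
- I found the tip and latch by light contact and pushed the rim down along the inside of the tip. The upward push on the wheel peaked near 14 N on the first touch, when I was too close to the shank; I moved over to the tip, and the push through took about 8–11 N.
- I felt for the seat, lowered the wheel until the hook carried it, let go gradually and backed away.

**Last checks:**
- **Wheel:** three pairs of pictures put its centre at about (0.537, -0.232, 0.140) m, steady to within a millimetre. That is within about 2 mm of the height I expected for a seated rim.
- **Axle:** it lines up with the stand to within about 2°.
- **Latch:** its depth profile matches the closed profile from the start.
- **Robot and desk:** the gripper is about 0.1 m clear with the wrist force near zero. By eye, nothing else on the desk had moved.

**Disagreement:** the two cameras differ by about 13 mm on the wheel's x (0.544 and 0.531 m), because each sees a different face of the rim. I used the middle value. I could not read the latch angle or the contact force between wheel and stand directly.

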